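Sort the modelling tools and the underglaze jar into their trays

ROBOT

A 6-joint arm with a two-finger parallel gripper is mounted at the origin on the work surface. World frame = base frame: x ahead of the robot, y to its left, z up, the work surface at z = 0. Lengths are in m, angles in rad, forces in N, time in s.
With the tool pointing down it reaches from about 0.3 to 0.775 m from the base axis. Payload 14.6 kg.
Tool frame: the origin (TCP) lies on the centre line of the jaws, within the pads' length; the fingertips stand 19 mm ahead of it and the grasp point (between the pads) is the TCP; y points along the fingers, x is the direction in which the jaws open and shut, and the axes are right-handed (so a half turn about y gives the same grasp; the last joint's range is limited). The gripper opens to 94 mm and grips with 3 to 60 N. Pads are 16 mm wide; open, the fingers measure 119 mm over their backs; the gripper's body (75 mm by 177 mm) begins 78 mm behind the grasp point.
Start: joints at [-1.284, 0.3, 1.521, -0, 1.321, -0.067], TCP at [0.191, -0.516, 0.224] pointing down, gripper open.
Joint ranges: [-3.03, 3.03], [-0.79, 2.21], [0.23, 2.52], [-1.04, 4.18], [0, 3.07], [-2.55, 2.55]. Speed limits (rad/s): [2.22, 2.22, 2.57, 3.14, 3.14, 3.14].

INTERFACE

Orientations are given as [roll, pitch, yaw] about the fixed x, y, z axes, in that order (R = Rz(yaw) Ry(pitch) Rx(roll)).
In Python, from station import ctrl, optics gives the robot as it stands.
- The arm moves only by the tool jog_arm, never from a script. Its argument "targets" is a list of rows, each a list of 3 entries, a list of its own where there are three numbers: the finger opening in cm, from 0 to 9.4, then the shift along the tool's x, y, z in cm, then the turn about the tool's y in rad. A call has 1 to 10 rows; each row is the pose to reach, as a shift and turn from the pose commanded when the call began, along the tool's axes at that moment; what a row does not reach only later rows make up. A row lasts 1/10 s, in which the tool goes at most 50 mm and 8.59 degrees, less where a joint would pass 70% of its speed; a pose out of reach is approached as far as the arm can. A call with a gripper value outside its range is refused whole. The fingers move at their own pace and stop on an object; "grip_force" is the grip in N (left out, the last holds). Time passes only in rows, so rows that repeat a pose let the fingers close. It gives the time, the measured TCP pose, the force and the opening at its end, in the units of the state.
- ctrl.get_obs(): the state, without advancing time (a new reading comes with each control period).
- optics.camera(name): name is "scene" or "top"; returns a dict with "img" (400x640x3 uint8, red, green, blue), "range_z" (400x640 float32, m along the optical axis (not along the pixel's ray), 0 where there is no reading), "camera_matrix" (3x3 intrinsics, pixels), "world_to_cam" (4x4, takes a point from world to camera coordinates). Camera axes: x right, y up, looking along -z (the intrinsics and any distortion apply to the point x, -y, -z); pixel columns grow to the right and rows downward; lengths in m; the calibration is good to about 2 mm. A picture is of the moment at which its call begins.
- ctrl.hand_in(): hands the job in, once; it reports no verdict.
The state is a dict: "time_s": time; "qpos": joint angles; "joint_vel": joint speeds; "tau": joint torques, N m; "ee_pos": TCP position; "eef_rot": TCP orientation; "force": force on the tool from outside, world axes, zero at the start; "moment": the same for the moment, N m; "grip_width": finger opening in m.
Only numpy, scipy, OpenCV 4.12 (cv2) and the standard library are available. Lean on these libraries where they do the work, as an engineer would, in place of code of your own. Each camera call takes 0.05 s, during which the arm holds its last target. There are 200 camera calls.

TASK

Tidy up the modelling bench: lay the two pale boxwood modelling tools in the wooden tray and the two dark-handled steel loop tools in the blue tray, and stand the red underglaze jar upright in the green tray beside the yellow one, without knocking that over. The tools must lie flat on the floor of their tray, neither on one another nor up on a rim. Leave the purple paintbrush where it lies.

Things in the scene. Friction and masses are not known exactly. Their poses are not given: they have to be found in the camera images.
- boxwood_spatula: Modelling tool of pale yellow boxwood, no metal, 154 mm long, middle 14 mm wide by 12 mm high, with a broad flat spatula end. Lies flat on the bench along its own x. Origin: middle of the handle, on its axis, about 6 mm above the bench; z up. The middle 90 mm is straight, and is the balance point: grip there, across the handle, fingertips almost on the surface.
- boxwood_point: Modelling tool of pale yellow boxwood, no metal, about 155 mm long, middle 14 mm wide by 12 mm high, with a blunt point and a bent end. Lies flat on the bench along its own x. Origin: middle of the handle, on its axis, about 6 mm above the bench; z up. The middle 90 mm is straight, and is the balance point: grip there, across the handle, fingertips almost on the surface.
- loop_round: Loop tool: dark brown handle 13 by 13 mm, brass ferrules and a rounded steel wire loop (up to 25 mm wide) at each end, 157 mm long in all. Lies flat on the bench along its own x. Origin: middle of the handle, on its axis, about 6 mm above the bench; z up. The middle 90 mm is straight, and is the balance point: grip there, across the handle, fingertips almost on the surface.
- loop_square: Loop tool: dark brown handle 13 by 13 mm, brass ferrules and a triangular steel wire loop (up to 25 mm wide) at each end, 153 mm long in all. Lies flat on the bench along its own x. Origin: middle of the handle, on its axis, about 6 mm above the bench; z up. The middle 90 mm is straight, and is the balance point: grip there, across the handle, fingertips almost on the surface.
- red_jar: Small closed underglaze jar, red with a red lid and a pale paper band, standing upright on the bench: 40 mm diameter, 54 mm high, the lid (38 mm diameter) is its top 14 mm. Origin: centre of its underside; z up. About 90 g.
- wooden_tray: Open brown wooden tray, empty: the place of the boxwood tools. Outside 190 (own x) by 130 (own y) by 24 mm high; walls 5, floor 4 mm thick. Origin: centre of its underside; z up. Stands firmly.
- blue_tray: Open blue plastic tray, empty: the place of the loop tools. Outside 190 (own x) by 130 (own y) by 24 mm high; walls 5, floor 4 mm thick. Origin: centre of its underside; z up. Stands firmly.
- green_tray: Open green plastic tray for underglaze jars. Outside 190 (own x) by 130 (own y) by 24 mm high; walls 5, floor 4 mm thick. Origin: centre of its underside; z up. Stands firmly. A yellow jar stands somewhere in it; set the other jar in the roomier end, about 55 mm from the tray's centre.
- paintbrush: Paintbrush with a purple handle 9 mm wide, steel ferrule and brown bristles, 136 mm long, lying loose among the tools on the bench along its own x. It stays out: leave it where it lies. Origin: on its axis, 63 mm from the handle's end, 5 mm above the bench.
- yellow_jar: Closed underglaze jar, yellow with a yellow lid, same size and make as the red one, already standing loose in the green tray, at a different spot each time. Origin: centre of its underside; z up. It must not be knocked over.

How it is judged:
By the outcome, as a careful person would: the job done as asked, in the order asked, and still so for the second after the job is handed in, with the robot touching nothing.
It also fails if it takes over 112 s, if anything falls off the work surface, if the arm or the gripper's body presses on something with over 40 N, if the wrist force passes 120 N, or if a joint passes its speed limit or range.

## Working session

There is one attempt and no reset: what is moved stays moved. The work goes in short steps, Python scripts to look and compute and a tool call to move; the robot and the scene stay as the last step left them, time stands still between calls to the robot, and variables do not carry over. Pictures are saved under pics/ and viewed, about 12 in all and at most 16, crops included, and the job is handed in when it is done.

Besides the shell and the picture viewer there is one more tool, called after "Emit:" by a JSON object that holds its "op" and its "data", one argument or row to a line. jog_arm: Moves the arm, as the interface text tells. Its arguments: {"type":"object","properties":{"targets":{"type":"array","items":{"type":"array"}},"grip_force":{"type":"number"}},"required":["targets"]}

```bash
ls; mkdir -p pics; cat > h.py <<'E'
import numpy as np, cv2
from station import ctrl, optics
def shot(n,f=None):
    c=optics.camera(n)
    if f: cv2.imwrite('pics/'+f,c['img'][:,:,::-1])
    return c
def world(c):
    K=c['camera_matrix'];z=c['range_z'].astype(float)
    v,u=np.mgrid[:400,:640]
    P=np.stack([(u-K[0,2])/K[0,0]*z,-(v-K[1,2])/K[1,1]*z,-z,np.ones_like(z)],-1)
    W=P@np.linalg.inv(c['world_to_cam']).T
    W[z==0]=np.nan
    return W[...,:3]
E
python3 - <<'E'
from h import *
np.set_printoptions(precision=4,suppress=True)
c=shot('top','a.png');s=shot('scene','b.png')
print({k:v for k,v in c.items() if k not in('img','range_z')})
print(ctrl.get_obs())
E
```

```text
pics
{'camera_matrix': array([[505.4473,   0.    , 324.9029],
       [  0.    , 505.4473, 206.308 ],
       [  0.    ,   0.    ,   1.    ]]), 'world_to_cam': array([[ 0.0128, -0.9999,  0.0001, -0.0019],
       [ 0.9905,  0.0127,  0.1367, -0.5269],
       [-0.1367, -0.0016,  0.9906, -1.1056],
       [ 0.    ,  0.    ,  0.    ,  1.    ]])}
{'time_s': 0.1, 'qpos': array([-1.2836,  0.3004,  1.5215, -0.    ,  1.3207, -0.0666]), 'joint_vel': array([-0.0012, -0.0011, -0.0017,  0.0003,  0.0001,  0.0009]), 'tau': array([ -0.0004, -53.2644, -35.3282,   0.0709,   0.0235,  -0.    ]), 'ee_pos': array([ 0.1905, -0.5157,  0.2239]), 'eef_rot': array([-1.5708,  0.001 , -1.217 ]), 'force': array([ 0.8639,  0.6091, -0.3497]), 'moment': array([ 0.0079, -0.0065, -0.0181]), 'grip_width': 0.09356866514858439}
```

View pics/a.png

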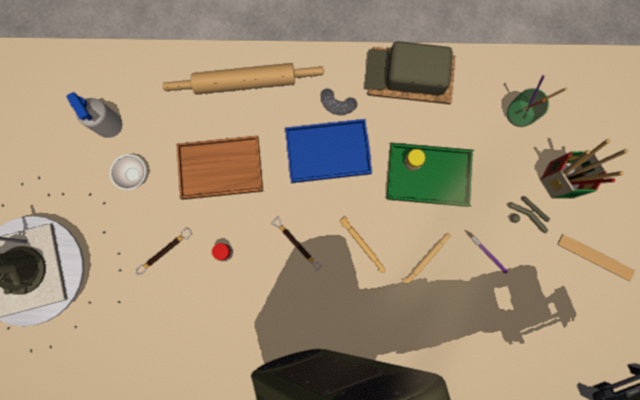

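View pics/b.png

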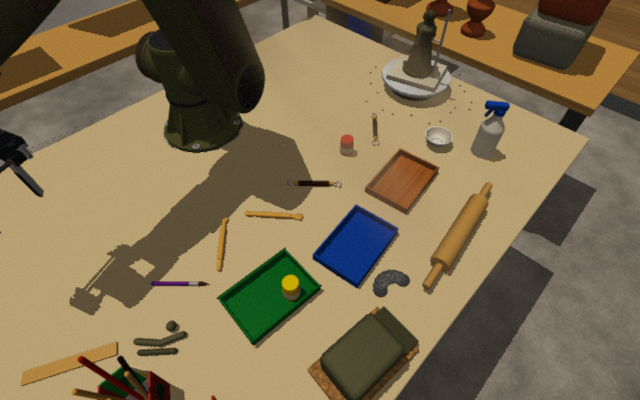

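The top view shows the boxwood tools at about (361,244) and (428,258), the loop tools at (164,250) and (296,243), and the brush at (487,252). The red jar is at (222,250). The trays are wooden (220,167), blue (328,151) and green (430,174), with the yellow jar in the green tray's left half at (415,158).

```bash
cat > loc.py <<'E'
from h import *
def locate(show=True):
    c=shot('top');W=world(c);z=W[...,2]
    hsv=cv2.cvtColor(c['img'],cv2.COLOR_RGB2HSV)
    out={}
    rois=dict(loop_a=(130,220,200,282),loop_b=(265,210,330,275),box_a=(332,208,392,280),box_b=(395,228,457,290),brush=(458,225,515,280),red=(205,232,240,270),
      wood=(165,125,275,210),blue=(278,110,380,190),green=(380,135,480,215))
    for n,(a,b,e,f) in rois.items():
        S=np.s_[b:f,a:e]; w=W[S];zz=z[S]
        m=np.nan_to_num(zz,nan=-1)>(0.015 if n in('wood','blue','green') else 0.0035)
        k,l,st,_=cv2.connectedComponentsWithStats(m.astype(np.uint8))
        if k<2: print(n,'none');continue
        m=l==1+st[1:,4].argmax()
        p=w[m][:,:2]; zs=w[m][:,2]
        if n=='green': p=p[zs<0.032]
        (cx,cy),(s1,s2),an=cv2.minAreaRect((p*1000).astype(np.float32))
        if s1<s2: s1,s2,an=s2,s1,an+90
        an=(an+90)%180-90
        q=p-p.mean(0);ev,V=np.linalg.eigh(q.T@q);pa=np.degrees(np.arctan2(V[1,1],V[0,1]));pa=(pa+90)%180-90
        print(n,'N',m.sum(),'mean',(p.mean(0)*1000).round(1),'rect',round(cx,1),round(cy,1),round(s1,1),round(s2,1),'ang',round(an,1),'pca',round(pa,1),'zmax',(np.percentile(zs,[50,98])*1000).round(1))
    S=np.s_[145:172,400:432];m=z[S]>0.04;print('yellow lid',np.nanmean(W[S][m],0),m.sum())
    S=np.s_[235:265,210:235];m=z[S]>0.045;print('red lid',np.nanmean(W[S][m],0),m.sum())
    return c,W
if __name__=='__main__':
    c,W=locate()
    print('table z',np.nanmedian(W[215:225,250:260,2]),np.nanmedian(W[280:290,150:170,2]))
    # colour-based dark handle for loops
    g=c['img'].astype(int)
    for n,(a,b,e,f) in dict(loop_a=(130,220,200,282),loop_b=(265,210,312,263)).items():
        m=g[b:f,a:e].sum(-1)<200;p=W[b:f,a:e][m][:,:2];p=p[~np.isnan(p[:,0])];print(n,'dark',len(p),p.min(0),p.max(0),p.mean(0))
    cv2.imwrite('pics/c.png',cv2.resize(c['img'][200:290,130:520,::-1],None,fx=2,fy=2,interpolation=cv2.INTER_CUBIC))
E
python3 loc.py
```

```text
loop_a N 364 mean [421.3 374. ] rect 423.1 375.5 157.5 28.0 ang -50.7 pca -48.9 zmax [11.  16.7]
loop_b N 337 mean [443.   70.3] rect 443.2 69.2 154.4 24.6 ang 43.5 pca 43.6 zmax [10.9 17. ]
box_a N 417 mean [444.9 -80.1] rect 443.4 -82.2 155.3 21.2 ang 38.4 pca 39.0 zmax [ 9.8 15.1]
box_b N 390 mean [ 412.2 -227.2] rect 413.5 -230.7 152.7 18.5 ang -43.8 pca -42.3 zmax [ 9.9 14.9]
brush N 228 mean [ 429.7 -365.6] rect 431.7 -363.6 132.0 12.0 ang 45.7 pca 43.7 zmax [ 8.3 13.4]
red N 323 mean [420.6 232.6] rect 418.8 238.1 47.2 39.8 ang -57.6 pca -87.9 zmax [52.8 58.4]
wood N 748 mean [619.  255.5] rect 618.3 252.7 190.9 131.8 ang -83.4 pca -82.9 zmax [23.2 28. ]
blue N 724 mean [662.2  -2.6] rect 661.9 -0.1 191.8 131.9 ang -82.9 pca -82.7 zmax [22.8 28.1]
green N 871 mean [ 610.3 -238.1] rect 607.2 -235.9 193.2 134.7 ang 85.7 pca 85.4 zmax [22.9 27.7]
yellow lid [ 0.63618584 -0.19651261  0.05617423] 246
red lid [0.42145075 0.23537274 0.05361699] 243
table z 0.0002509822119409755 3.098614694696522e-05
loop_a dark 176 [0.39276828 0.34019622] [0.45034039 0.40710889] [0.42070121 0.3735944 ]
loop_b dark 186 [0.40879931 0.03732061] [0.47646961 0.10014074] [0.44113779 0.06688255]
```

```bash
cat > plan.py <<'E'
# usage: plan.py [x,y,z,yawdeg ...]: shifts from the present pose, all relative to it (one call)
from h import *
import sys
from scipy.spatial.transform import Rotation as R
o=ctrl.get_obs();p=o['ee_pos'];M=R.from_euler('xyz',o['eef_rot'])
yaw=np.degrees(np.arctan2(*M.as_matrix()[1::-1,0]))
print('t',round(o['time_s'],2),'pos',p.round(4),'yaw',yaw.round(1),'F',o['force'].round(1),'w',round(o['grip_width'],4),'q',o['qpos'].round(2))
for a in sys.argv[1:]:
    x,y,z,w=map(float,a.split(','))
    d=M.inv().apply(np.array([x,y,z])-p)*100
    print(a,'->',d.round(2),'turn',round(-np.radians(w-yaw),3),'mm',round(10*np.linalg.norm(d)))
E
python3 plan.py .4445,-.081,.1,-51 .4445,-.081,.0205,-51
```

```text
t 0.15 pos [ 0.1905 -0.5158  0.224 ] yaw -69.7 F [-0.3 -0.6 -0.2] w 0.0945 q [-1.28  0.3   1.52 -0.    1.32 -0.07]
.4445,-.081,.1,-51 -> [-31.97  12.43  38.89] turn -0.327 mm 519
.4445,-.081,.0205,-51 -> [-31.96  20.38  38.89] turn -0.327 mm 543
```

Emit:
{"op": "jog_arm", "data": {
  "targets": [
    [5,[-32,12.4,38.9],-0.33],
    [5,[-32,12.4,38.9],-0.33],
    [5,[-32,12.4,38.9],-0.33],
    [5,[-32,12.4,38.9],-0.33],
    [5,[-32,12.4,38.9],-0.33],
    [5,[-32,12.4,38.9],-0.33],
    [5,[-32,12.4,38.9],-0.33],
    [5,[-32,12.4,38.9],-0.33],
    [5,[-32,12.4,38.9],-0.33],
    [5,[-32,12.4,38.9],-0.33]
  ],
  "grip_force": 15
}}

```text
time_s: 1.15
ee_pos: [0.436, -0.0947, 0.1045]
eef_rot: [-1.571, -0.0, -0.887]
force: [1.0, -0.8, -0.0]
grip_width: 0.0503
```

Emit:
{"op": "jog_arm", "data": {
  "targets": [
    [5,[0,0,0],0]
  ]
}}

```text
time_s: 1.25
ee_pos: [0.4364, -0.0924, 0.1036]
eef_rot: [-1.572, 0.002, -0.882]
force: [-0.5, 0.5, -0.3]
grip_width: 0.0503
```

```bash
python3 plan.py .4445,-.081,.1,-51 .4445,-.081,.0205,-51
```

```text
t 1.25 pos [ 0.4364 -0.0924  0.1036] yaw -50.5 F [-0.5  0.5 -0.3] w 0.0503 q [-0.29  0.22  1.93  0.    0.99  0.59]
.4445,-.081,.1,-51 -> [-0.37  0.36  1.35] turn 0.009 mm 14
.4445,-.081,.0205,-51 -> [-0.35  8.31  1.36] turn 0.009 mm 84
```

Emit:
{"op": "jog_arm", "data": {
  "targets": [
    [5,[-0.4,1,1.3],0.01],
    [5,[-0.4,5,1.3],0.01],
    [5,[-0.4,7.5,1.3],0.01],
    [5,[-0.4,8.3,1.3],0.01],
    [5,[-0.4,8.3,1.3],0.01],
    [5,[-0.4,8.3,1.3],0.01]
  ]
}}

```text
time_s: 1.85
ee_pos: [0.4435, -0.0858, 0.023]
eef_rot: [-1.57, -0.001, -0.897]
force: [-0.2, -0.5, -0.4]
grip_width: 0.05
```

```bash
python3 plan.py .4445,-.081,.0205,-51; python3 -c "
from h import *
shot('scene','d.png');c=shot('top')
a=cv2.resize(cv2.imread('pics/d.png')[160:300,180:340],None,fx=2.5,fy=2.5);b=cv2.resize(c['img'][200:290,320:460,::-1],None,fx=2.85,fy=2.85)
h=max(a.shape[0],b.shape[0]);P=lambda i:cv2.copyMakeBorder(i,0,h-i.shape[0],0,0,0)
cv2.imwrite('pics/d.png',np.hstack([P(a),P(b)])[:, :800])"
```

```text
t 1.85 pos [ 0.4435 -0.0858  0.023 ] yaw -51.4 F [-0.2 -0.5 -0.4] w 0.05 q [-0.27  0.38  1.96 -0.    0.8   0.63]
.4445,-.081,.0205,-51 -> [-0.31  0.25  0.38] turn -0.007 mm 6
```

View pics/d.png

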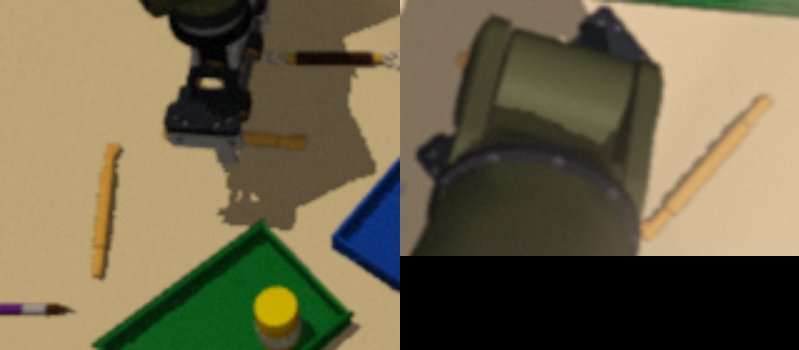

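Emit:
{"op": "jog_arm", "data": {
  "targets": [
    [5,[-0.3,0.25,0.4],0],
    [5,[-0.3,0.25,0.4],0],
    [0,[-0.3,0.25,0.4],0],
    [0,[-0.3,0.25,0.4],0],
    [0,[-0.3,0.25,0.4],0],
    [0,[-0.3,0.25,0.4],0],
    [0,[-0.3,0.25,0.4],0],
    [0,[-0.3,0.25,0.4],0]
  ]
}}

```text
time_s: 2.75
ee_pos: [0.4442, -0.0806, 0.0194]
eef_rot: [-1.571, 0.0, -0.897]
force: [0.0, 0.2, -0.0]
grip_width: 0.0137
```

```bash
python3 plan.py .4445,-.081,.12,-51 .643,.2565,.12,7
```

```text
t 2.75 pos [ 0.4442 -0.0806  0.0194] yaw -51.4 F [ 0.   0.2 -0. ] w 0.0137 q [-0.26  0.39  1.96 -0.    0.79  0.64]
.4445,-.081,.12,-51 -> [  0.05 -10.06  -0.  ] turn -0.007 mm 101
.643,.2565,.12,7 -> [-13.94 -10.06  36.57] turn -1.019 mm 404
```

Emit:
{"op": "jog_arm", "data": {
  "targets": [
    [0,[0,-5,0],0],
    [0,[0,-10,0],0],
    [0,[-14,-10,36.6],-1.02],
    [0,[-14,-10,36.6],-1.02],
    [0,[-14,-10,36.6],-1.02],
    [0,[-14,-10,36.6],-1.02],
    [0,[-14,-10,36.6],-1.02],
    [0,[-14,-10,36.6],-1.02],
    [0,[-14,-10,36.6],-1.02],
    [0,[-14,-10,36.6],-1.02]
  ],
  "grip_force": 20
}}

```text
time_s: 3.75
ee_pos: [0.6434, 0.2596, 0.119]
eef_rot: [-1.571, 0.0, 0.128]
force: [0.5, -0.9, -0.3]
grip_width: 0.0139
```

Emit:
{"op": "jog_arm", "data": {
  "targets": [
    [0,[0,0,0],0],
    [0,[0,0,0],0]
  ]
}}

```text
time_s: 3.95
ee_pos: [0.6425, 0.2576, 0.1183]
eef_rot: [-1.571, 0.001, 0.124]
force: [0.3, -0.5, -0.6]
grip_width: 0.0137
```

```bash
python3 plan.py .643,.2565,.0245,7
```

```text
t 3.95 pos [0.6425 0.2576 0.1183] yaw 7.1 F [ 0.3 -0.5 -0.6] w 0.0137 q [ 0.33  0.71  1.16 -0.    1.27  0.2 ]
.643,.2565,.0245,7 -> [ 0.05  9.38 -0.11] turn 0.002 mm 94
```

Emit:
{"op": "jog_arm", "data": {
  "targets": [
    [0,[0,5,0],0],
    [0,[0,8,0],0],
    [0,[0,9,0],0],
    [0,[0,9.3,0],0],
    [0,[0,9.3,0],0],
    [0,[0,9.3,0],0]
  ]
}}

```text
time_s: 4.55
ee_pos: [0.6437, 0.2573, 0.0286]
eef_rot: [-1.57, -0.003, 0.123]
force: [-0.7, 0.1, -0.4]
grip_width: 0.0138
```

Emit:
{"op": "jog_arm", "data": {
  "targets": [
    [3,[0,0,0],0],
    [3,[0,0,0],0],
    [3,[0,0,0],0],
    [3,[0,0,0],0],
    [3,[0,-5,0],0],
    [5,[0,-10,0],0],
    [5,[0,-10,0],0]
  ]
}}

```text
time_s: 5.25
ee_pos: [0.6455, 0.2582, 0.1346]
eef_rot: [-1.568, -0.011, 0.123]
force: [-0.8, 0.6, 1.3]
grip_width: 0.0428
```

```bash
python3 plan.py .4125,-.2285,.12,47; python3 loc.py | grep -E 'box_b|wood'
```

```text
t 5.25 pos [0.6455 0.2582 0.1346] yaw 7.1 F [-0.8  0.6  1.3] w 0.0428 q [0.33 0.7  1.15 0.   1.28 0.2 ]
.4125,-.2285,.12,47 -> [-29.11   1.02 -45.44] turn -0.697 mm 540
box_b N 401 mean [ 411.5 -226.3] rect 412.9 -228.2 156.7 19.0 ang -42.5 pca -42.3 zmax [ 9.7 14.9]
wood N 5416 mean [524.4 186.4] rect 567.8 209.7 246.0 130.4 ang 9.9 pca 15.0 zmax [479.5 511.2]
```

Emit:
{"op": "jog_arm", "data": {
  "targets": [
    [5,[-29.1,1,-45.4],-0.7],
    [5,[-29.1,1,-45.4],-0.7],
    [5,[-29.1,1,-45.4],-0.7],
    [5,[-29.1,1,-45.4],-0.7],
    [5,[-29.1,1,-45.4],-0.7],
    [5,[-29.1,1,-45.4],-0.7],
    [5,[-29.1,1,-45.4],-0.7],
    [5,[-29.1,1,-45.4],-0.7],
    [5,[-29.1,1,-45.4],-0.7],
    [5,[-29.1,1,-45.4],-0.7]
  ]
}}

```text
time_s: 6.3
ee_pos: [0.4255, -0.1941, 0.1162]
eef_rot: [-1.569, 0.0, 0.823]
force: [1.2, -0.6, 0.5]
grip_width: 0.05
```

Emit:
{"op": "jog_arm", "data": {
  "targets": [
    [5,[0,0,0],0],
    [5,[0,0,0],0],
    [5,[0,0,0],0]
  ]
}}

```text
time_s: 6.6
ee_pos: [0.4273, -0.1919, 0.1166]
eef_rot: [-1.57, 0.0, 0.824]
force: [-0.5, -0.2, -0.6]
grip_width: 0.0503
```

```bash
python3 plan.py .4125,-.2285,.0195,47;  python3 -c "
from h import *
c=shot('top');cv2.imwrite('pics/e.png',cv2.resize(c['img'][110:280,140:480,::-1],None,fx=2.3,fy=2.3))"
```

```text
t 6.6 pos [ 0.4273 -0.1919  0.1166] yaw 47.2 F [-0.5 -0.2 -0.6] w 0.0503 q [-0.5   0.25  1.86  0.    1.03 -1.32]
.4125,-.2285,.0195,47 -> [-3.69  9.71 -1.41] turn 0.003 mm 105
```

View pics/e.png

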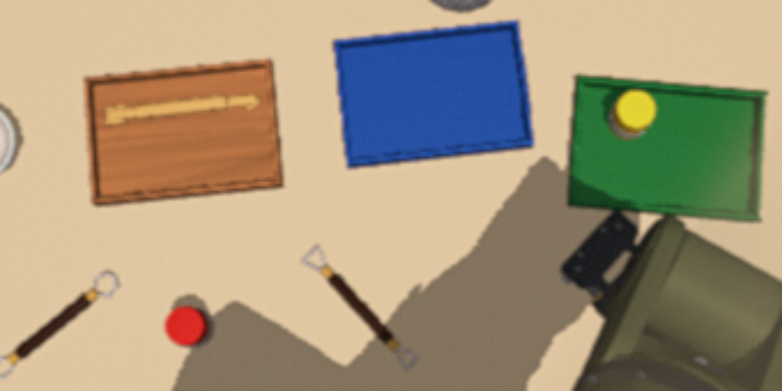

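The first boxwood tool lies flat in the far half of the wooden tray, at about (182,108) in the crop. Next is the second one.

Emit:
{"op": "jog_arm", "data": {
  "targets": [
    [5,[-3.7,1,-1.4],0],
    [5,[-3.7,5,-1.4],0],
    [5,[-3.7,8.5,-1.4],0],
    [5,[-3.7,9.6,-1.4],0],
    [5,[-3.7,9.6,-1.4],0],
    [5,[-3.7,9.6,-1.4],0],
    [5,[-3.7,9.6,-1.4],0]
  ]
}}

```text
time_s: 7.35
ee_pos: [0.4129, -0.229, 0.0218]
eef_rot: [-1.572, -0.0, 0.824]
force: [0.4, -0.3, 0.0]
grip_width: 0.0498
```

```bash
python3 plan.py .4125,-.2285,.0195,47
```

```text
t 7.35 pos [ 0.4129 -0.229   0.0218] yaw 47.2 F [ 0.4 -0.3  0. ] w 0.0498 q [-0.58  0.42  1.91  0.    0.82 -1.41]
.4125,-.2285,.0195,47 -> [0.01 0.23 0.07] turn 0.004 mm 2
```

Emit:
{"op": "jog_arm", "data": {
  "targets": [
    [5,[0,0.1,0],0],
    [0,[0,0.1,0],0],
    [0,[0,0.1,0],0],
    [0,[0,0.1,0],0],
    [0,[0,0.1,0],0],
    [0,[0,0.1,0],0],
    [0,[0,0.1,0],0],
    [0,[0,-5,0],0],
    [0,[0,-10,0],0],
    [0,[0,-10,0],0]
  ]
}}

```text
time_s: 8.35
ee_pos: [0.4143, -0.2308, 0.1267]
eef_rot: [-1.58, -0.001, 0.823]
force: [-0.4, -0.6, -1.2]
grip_width: 0.0137
```

Emit:
{"op": "jog_arm", "data": {
  "targets": [
    [0,[47.5,0,19.2],0.7],
    [0,[47.5,0,19.2],0.7],
    [0,[47.5,0,19.2],0.7],
    [0,[47.5,0,19.2],0.7],
    [0,[47.5,0,19.2],0.7],
    [0,[47.5,0,19.2],0.7],
    [0,[47.5,0,19.2],0.7],
    [0,[47.5,0,19.2],0.7],
    [0,[47.5,0,19.2],0.7],
    [0,[47.5,0,19.2],0.7]
  ]
}}

```text
time_s: 9.35
ee_pos: [0.5782, 0.2076, 0.1205]
eef_rot: [-1.571, 0.001, 0.123]
force: [1.1, -1.6, -0.1]
grip_width: 0.0143
```

Emit:
{"op": "jog_arm", "data": {
  "targets": [
    [0,[0,0,0],0],
    [0,[0,0,0],0],
    [0,[0,0,0],0]
  ]
}}

```text
time_s: 9.65
ee_pos: [0.5777, 0.2045, 0.1207]
eef_rot: [-1.571, 0.001, 0.122]
force: [1.0, -0.2, -0.2]
grip_width: 0.0139
```

```bash
python3 plan.py .594,.25,.0245,7
```

```text
t 9.65 pos [0.5777 0.2045 0.1207] yaw 7.0 F [ 1.  -0.2 -0.2] w 0.0139 q [ 0.28  0.54  1.44 -0.    1.17  0.16]
.594,.25,.0245,7 -> [2.19 9.62 4.32] turn 0.0 mm 108
```

Emit:
{"op": "jog_arm", "data": {
  "targets": [
    [0,[2.2,0,4.3],0],
    [0,[2.2,3,4.3],0],
    [0,[2.2,7,4.3],0],
    [0,[2.2,9,4.3],0],
    [0,[2.2,9.5,4.3],0],
    [0,[2.2,9.5,4.3],0],
    [0,[2.2,9.5,4.3],0],
    [0,[2.2,9.5,4.3],0]
  ]
}}

```text
time_s: 10.45
ee_pos: [0.5952, 0.2507, 0.0275]
eef_rot: [-1.57, -0.002, 0.122]
force: [-0.5, -0.4, -0.3]
grip_width: 0.0138
```

```bash
python3 plan.py .594,.25,.0245,7
```

```text
t 10.45 pos [0.5952 0.2507 0.0275] yaw 7.0 F [-0.5 -0.4 -0.3] w 0.0138 q [ 0.34  0.72  1.38 -0.    1.04  0.22]
.594,.25,.0245,7 -> [-0.13  0.3  -0.05] turn 0.0 mm 3
```

Emit:
{"op": "jog_arm", "data": {
  "targets": [
    [0,[0,0.1,0],0],
    [0,[0,0.1,0],0],
    [3,[0,0.1,0],0],
    [3,[0,0.1,0],0],
    [3,[0,0.1,0],0],
    [3,[0,0.1,0],0],
    [3,[0,-5,0],0],
    [5,[0,-9.5,0],0],
    [5,[0,-9.5,0],0],
    [5,[0,-9.5,0],0]
  ]
}}

```text
time_s: 11.45
ee_pos: [0.5949, 0.251, 0.1221]
eef_rot: [-1.57, -0.002, 0.123]
force: [-0.1, -0.2, -0.4]
grip_width: 0.0491
```

```bash
python3 plan.py .4425,.069,.1,-46.4
```

```text
t 11.45 pos [0.5949 0.251  0.1221] yaw 7.0 F [-0.1 -0.2 -0.4] w 0.0491 q [ 0.34  0.6   1.33 -0.    1.21  0.22]
.4425,.069,.1,-46.4 -> [-17.36   2.17 -16.2 ] turn 0.933 mm 238
```

Emit:
{"op": "jog_arm", "data": {
  "targets": [
    [5,[-17.4,2.2,-16.2],0.93],
    [5,[-17.4,2.2,-16.2],0.93],
    [5,[-17.4,2.2,-16.2],0.93],
    [5,[-17.4,2.2,-16.2],0.93],
    [5,[-17.4,2.2,-16.2],0.93],
    [5,[-17.4,2.2,-16.2],0.93],
    [5,[-17.4,2.2,-16.2],0.93],
    [5,[-17.4,2.2,-16.2],0.93],
    [5,[-17.4,2.2,-16.2],0.93],
    [5,[-17.4,2.2,-16.2],0.93]
  ]
}}

```text
time_s: 12.45
ee_pos: [0.4419, 0.0692, 0.0989]
eef_rot: [-1.571, 0.0, -0.804]
force: [-0.5, -1.0, -0.2]
grip_width: 0.0499
```

```bash
python3 plan.py .4425,.069,.0195,-46.4;  python3 -c "
from h import *
c=shot('top');cv2.imwrite('pics/f.png',cv2.resize(c['img'][110:280,140:480,::-1],None,fx=2.3,fy=2.3))"
```

```text
t 12.45 pos [0.4419 0.0692 0.0989] yaw -46.1 F [-0.5 -1.  -0.2] w 0.0499 q [ 0.07  0.23  1.93 -0.    0.98  0.88]
.4425,.069,.0195,-46.4 -> [0.06 7.94 0.04] turn 0.006 mm 79
```

View pics/f.png

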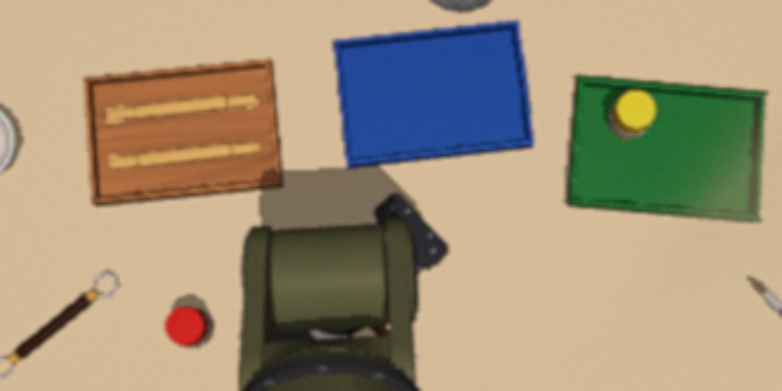

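Both boxwood tools lie parallel in the wooden tray, at (182,108) and (185,155) in the crop. Next is the square loop tool.

Emit:
{"op": "jog_arm", "data": {
  "targets": [
    [5,[0,5,0],0],
    [5,[0,7,0],0],
    [5,[0,7.9,0],0],
    [5,[0,7.9,0],0],
    [5,[0,7.9,0],0],
    [5,[0,7.9,0],0]
  ]
}}

```text
time_s: 13.1
ee_pos: [0.4422, 0.0689, 0.0207]
eef_rot: [-1.57, -0.001, -0.806]
force: [-0.1, 0.1, -0.2]
grip_width: 0.0498
```

Emit:
{"op": "jog_arm", "data": {
  "targets": [
    [0,[0,0,0],0],
    [0,[0,0,0],0],
    [0,[0,0,0],0],
    [0,[0,0,0],0],
    [0,[0,0,0],0],
    [0,[0,0,0],0],
    [0,[0,-5,0],0],
    [0,[0,-10,0],0],
    [0,[0,-10,0],0]
  ]
}}

```text
time_s: 14.0
ee_pos: [0.4443, 0.069, 0.1257]
eef_rot: [-1.564, -0.006, -0.807]
force: [0.1, 0.2, -0.6]
grip_width: 0.0126
```

Emit:
{"op": "jog_arm", "data": {
  "targets": [
    [0,[21.7,0,13.1],-0.935],
    [0,[21.7,0,13.1],-0.935],
    [0,[21.7,0,13.1],-0.935],
    [0,[21.7,0,13.1],-0.935],
    [0,[21.7,0,13.1],-0.935],
    [0,[21.7,0,13.1],-0.935],
    [0,[21.7,0,13.1],-0.935],
    [0,[21.7,0,13.1],-0.935],
    [0,[21.7,0,13.1],-0.935],
    [0,[21.7,0,13.1],-0.935]
  ]
}}

```text
time_s: 15.0
ee_pos: [0.6863, 0.0028, 0.1202]
eef_rot: [-1.571, -0.0, 0.127]
force: [-0.8, -0.6, -0.2]
grip_width: 0.0128
```

```bash
python3 plan.py .687,.002,.0245,7.2
```

```text
t 15.0 pos [0.6863 0.0028 0.1202] yaw 7.3 F [-0.8 -0.6 -0.2] w 0.0128 q [-0.05  0.69  1.19 -0.    1.26 -0.18]
.687,.002,.0245,7.2 -> [ 0.06  9.57 -0.09] turn 0.001 mm 96
```

Emit:
{"op": "jog_arm", "data": {
  "targets": [
    [0,[0,4,0],0],
    [0,[0,7.5,0],0],
    [0,[0,9,0],0],
    [0,[0,9.5,0],0],
    [0,[0,9.5,0],0],
    [0,[0,9.5,0],0],
    [0,[0,9.5,0],0]
  ]
}}

```text
time_s: 15.7
ee_pos: [0.6872, 0.0026, 0.0267]
eef_rot: [-1.571, -0.002, 0.128]
force: [-1.0, -0.1, -0.4]
grip_width: 0.0131
```

Emit:
{"op": "jog_arm", "data": {
  "targets": [
    [0,[0,0,0],0],
    [3,[0,0,0],0],
    [3,[0,0,0],0],
    [3,[0,0,0],0],
    [3,[0,0,0],0],
    [3,[0,-5,0],0],
    [5,[0,-9.5,0],0],
    [5,[0,-9.5,0],0],
    [5,[0,-9.5,0],0]
  ]
}}

```text
time_s: 16.6
ee_pos: [0.6868, 0.0027, 0.1211]
eef_rot: [-1.571, -0.002, 0.128]
force: [0.7, 0.7, -0.9]
grip_width: 0.049
```

```bash
python3 plan.py .4215,.374,.12,41
```

```text
t 16.6 pos [0.6868 0.0027 0.1211] yaw 7.3 F [ 0.7  0.7 -0.9] w 0.049 q [-0.05  0.69  1.18  0.    1.26 -0.18]
.4215,.374,.12,41 -> [-21.57   0.06  40.22] turn -0.588 mm 456
```

Emit:
{"op": "jog_arm", "data": {
  "targets": [
    [5,[-21.6,0,40.2],-0.59],
    [5,[-21.6,0,40.2],-0.59],
    [5,[-21.6,0,40.2],-0.59],
    [5,[-21.6,0,40.2],-0.59],
    [5,[-21.6,0,40.2],-0.59],
    [5,[-21.6,0,40.2],-0.59],
    [5,[-21.6,0,40.2],-0.59],
    [5,[-21.6,0,40.2],-0.59],
    [5,[-21.6,0,40.2],-0.59],
    [5,[-21.6,0,40.2],-0.59]
  ]
}}

```text
time_s: 17.6
ee_pos: [0.4174, 0.3768, 0.1186]
eef_rot: [-1.57, 0.003, 0.722]
force: [1.0, -0.1, 0.0]
grip_width: 0.0504
```

Emit:
{"op": "jog_arm", "data": {
  "targets": [
    [5,[0,0,0],0],
    [5,[0,0,0],0]
  ]
}}

```text
time_s: 17.8
ee_pos: [0.4212, 0.3729, 0.1193]
eef_rot: [-1.571, 0.001, 0.718]
force: [0.6, 0.0, -1.0]
grip_width: 0.0501
```

```bash
python3 plan.py .4215,.374,.0195,41;  python3 -c "
from h import *
c=shot('top');cv2.imwrite('pics/g.png',cv2.resize(c['img'][110:280,140:480,::-1],None,fx=2.3,fy=2.3))"
```

```text
t 17.8 pos [0.4212 0.3729 0.1193] yaw 41.1 F [ 0.6  0.  -1. ] w 0.0501 q [ 0.66  0.43  1.6  -0.    1.11 -0.06]
.4215,.374,.0195,41 -> [0.11 9.98 0.07] turn 0.002 mm 100
```

View pics/g.png

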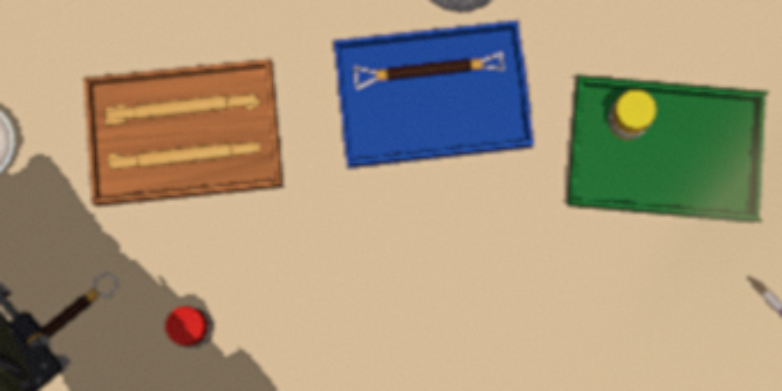

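The square loop lies flat in the far half of the blue tray, at (430,70) in the crop. Next is the round loop.

Emit:
{"op": "jog_arm", "data": {
  "targets": [
    [5,[0.1,5,0.1],0],
    [5,[0.1,9,0.1],0],
    [5,[0.1,9.9,0.1],0],
    [5,[0.1,9.9,0.1],0],
    [5,[0.1,9.9,0.1],0],
    [5,[0.1,9.9,0.1],0]
  ]
}}

```text
time_s: 18.45
ee_pos: [0.4217, 0.3748, 0.0218]
eef_rot: [-1.571, -0.001, 0.717]
force: [0.4, 1.0, 0.1]
grip_width: 0.05
```

Emit:
{"op": "jog_arm", "data": {
  "targets": [
    [0,[0,0,0],0],
    [0,[0,0,0],0],
    [0,[0,0,0],0],
    [0,[0,0,0],0],
    [0,[0,0,0],0],
    [0,[0,0,0],0],
    [0,[0,-5,0],0],
    [0,[0,-10,0],0],
    [0,[0,-10,0],0]
  ]
}}

```text
time_s: 19.35
ee_pos: [0.4231, 0.377, 0.1276]
eef_rot: [-1.571, -0.01, 0.718]
force: [0.1, 0.8, -0.9]
grip_width: 0.0125
```

Emit:
{"op": "jog_arm", "data": {
  "targets": [
    [0,[-8.6,0,-42.7],0.59],
    [0,[-8.6,0,-42.7],0.59],
    [0,[-8.6,0,-42.7],0.59],
    [0,[-8.6,0,-42.7],0.59],
    [0,[-8.6,0,-42.7],0.59],
    [0,[-8.6,0,-42.7],0.59],
    [0,[-8.6,0,-42.7],0.59],
    [0,[-8.6,0,-42.7],0.59],
    [0,[-8.6,0,-42.7],0.59],
    [0,[-8.6,0,-42.7],0.59]
  ]
}}

```text
time_s: 20.35
ee_pos: [0.6382, -0.007, 0.12]
eef_rot: [-1.571, 0.0, 0.124]
force: [-0.6, 0.5, -0.4]
grip_width: 0.0129
```

Emit:
{"op": "jog_arm", "data": {
  "targets": [
    [0,[0,0,0],0],
    [0,[0,0,0],0]
  ]
}}

```text
time_s: 20.55
ee_pos: [0.6367, -0.0019, 0.1207]
eef_rot: [-1.571, 0.001, 0.129]
force: [-0.0, 0.6, -0.4]
grip_width: 0.0126
```

```bash
python3 plan.py .637,-.0045,.0245,7.2
```

```text
t 20.55 pos [ 0.6367 -0.0019  0.1207] yaw 7.4 F [-0.   0.6 -0.4] w 0.0126 q [-0.06  0.59  1.36  0.    1.2  -0.19]
.637,-.0045,.0245,7.2 -> [ 0.01  9.62 -0.26] turn 0.003 mm 96
```

Emit:
{"op": "jog_arm", "data": {
  "targets": [
    [0,[0,4,-0.2],0],
    [0,[0,7.5,-0.2],0],
    [0,[0,9,-0.2],0],
    [0,[0,9.5,-0.2],0],
    [0,[0,9.5,-0.2],0],
    [0,[0,9.5,-0.2],0],
    [0,[0,9.5,-0.2],0]
  ]
}}

```text
time_s: 21.25
ee_pos: [0.6381, -0.0048, 0.0275]
eef_rot: [-1.571, -0.002, 0.128]
force: [0.2, 0.6, 0.1]
grip_width: 0.0131
```

Emit:
{"op": "jog_arm", "data": {
  "targets": [
    [0,[0,0,0],0],
    [3,[0,0,0],0],
    [3,[0,0,0],0],
    [3,[0,0,0],0],
    [3,[0,0,0],0],
    [3,[0,-5,0],0],
    [7,[0,-9.5,0],0],
    [7,[0,-9.5,0],0],
    [7,[0,-9.5,0],0]
  ]
}}

```text
time_s: 22.15
ee_pos: [0.6377, -0.005, 0.1221]
eef_rot: [-1.571, -0.002, 0.128]
force: [0.3, 0.0, -1.4]
grip_width: 0.0506
```

```bash
python3 plan.py .421,.235,.12,-4.5
```

```text
t 22.15 pos [ 0.6377 -0.005   0.1221] yaw 7.3 F [ 0.3  0.  -1.4] w 0.0506 q [-0.07  0.59  1.36 -0.    1.2  -0.19]
.421,.235,.12,-4.5 -> [-18.43   0.16  26.57] turn 0.207 mm 323
```

Emit:
{"op": "jog_arm", "data": {
  "targets": [
    [7,[-18.4,0,26.6],0.21],
    [7,[-18.4,0,26.6],0.21],
    [7,[-18.4,0,26.6],0.21],
    [7,[-18.4,0,26.6],0.21],
    [7,[-18.4,0,26.6],0.21],
    [7,[-18.4,0,26.6],0.21],
    [7,[-18.4,0,26.6],0.21],
    [7,[-18.4,0,26.6],0.21],
    [7,[-18.4,0,26.6],0.21],
    [7,[-18.4,0,26.6],0.21]
  ]
}}

```text
time_s: 23.15
ee_pos: [0.4214, 0.2347, 0.1206]
eef_rot: [-1.571, 0.001, -0.083]
force: [0.8, -0.5, -0.3]
grip_width: 0.0702
```

```bash
python3 plan.py .421,.235,.026,-4.5;  python3 -c "
from h import *
c=shot('top');s=shot('scene')
a=cv2.resize(c['img'][110:280,140:480,::-1],None,fx=2,fy=2);b=cv2.resize(s['img'][110:240,270:490,::-1],(680,260*680//440//1))
cv2.imwrite('pics/i.png',np.vstack([a,b])[:600])"
```

```text
t 23.15 pos [0.4214 0.2347 0.1206] yaw -4.8 F [ 0.8 -0.5 -0.3] w 0.0702 q [ 0.43  0.27  1.82 -0.    1.05  0.52]
.421,.235,.026,-4.5 -> [-0.03  9.46  0.04] turn -0.004 mm 95
```

View pics/i.png

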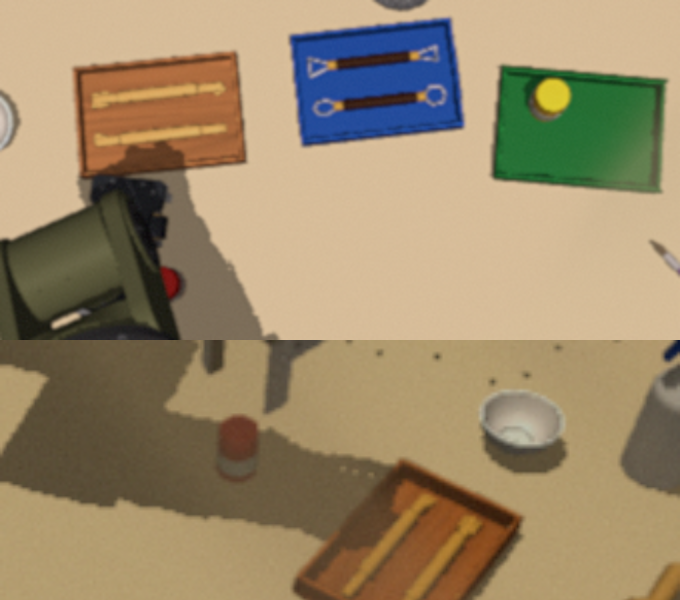

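Both loops lie apart in the blue tray, at (373,61) and (381,102) in the crop. The open jaws are above the red jar.

Emit:
{"op": "jog_arm", "data": {
  "targets": [
    [7,[0,4,0],0],
    [7,[0,8,0],0],
    [7,[0,9.4,0],0],
    [7,[0,9.4,0],0],
    [7,[0,9.4,0],0],
    [7,[0,9.4,0],0]
  ]
}}

```text
time_s: 23.85
ee_pos: [0.4218, 0.2355, 0.0283]
eef_rot: [-1.57, -0.002, -0.082]
force: [0.1, 0.6, 0.0]
grip_width: 0.07
```

Emit:
{"op": "jog_arm", "data": {
  "targets": [
    [0,[0,0,0],0],
    [0,[0,0,0],0],
    [0,[0,0,0],0],
    [0,[0,0,0],0],
    [0,[0,0,0],0],
    [0,[0,0,0],0]
  ]
}}

```text
time_s: 24.45
ee_pos: [0.421, 0.2355, 0.0273]
eef_rot: [-1.571, -0.0, -0.082]
force: [-0.7, -0.1, 4.0]
grip_width: 0.0393
```

```bash
python3 plan.py .421,.235,.15,-4.5 .604,-.292,.15,-4.5
```

```text
t 24.45 pos [0.421  0.2355 0.0273] yaw -4.7 F [-0.7 -0.1  4. ] w 0.0393 q [0.43 0.42 1.88 0.   0.84 0.52]
.421,.235,.15,-4.5 -> [  0.   -12.27  -0.05] turn -0.003 mm 123
.604,-.292,.15,-4.5 -> [ 22.56 -12.27 -51.07] turn -0.003 mm 572
```

Emit:
{"op": "jog_arm", "data": {
  "targets": [
    [0,[0,-3,0],0],
    [0,[0,-7,0],0],
    [0,[0,-11,0],0],
    [0,[0,-12.5,0],0],
    [0,[2,-12.5,-4],0],
    [0,[4,-12.5,-8],0],
    [0,[6,-12.5,-12.5],0],
    [0,[8,-12.5,-17],0],
    [0,[10,-12.5,-21.5],0],
    [0,[12,-12.5,-26],0]
  ],
  "grip_force": 25
}}

```text
time_s: 25.45
ee_pos: [0.5195, -0.0356, 0.1521]
eef_rot: [-1.571, 0.0, -0.082]
force: [1.2, 0.5, -1.2]
grip_width: 0.0391
```

Emit:
{"op": "jog_arm", "data": {
  "targets": [
    [0,[2,0,-4.5],0],
    [0,[4,0,-9],0],
    [0,[6,0,-13.5],0],
    [0,[8,0,-18],0],
    [0,[9.5,0,-22],0],
    [0,[10.5,0,-24.5],0],
    [0,[10.5,0,-25],0],
    [0,[10.5,0,-25],0],
    [0,[10.5,0,-25],0],
    [0,[10.5,0,-25],0]
  ]
}}

```text
time_s: 26.45
ee_pos: [0.6035, -0.29, 0.1524]
eef_rot: [-1.571, -0.0, -0.081]
force: [-0.6, -0.2, 0.1]
grip_width: 0.0393
```

```bash
python3 plan.py .604,-.292,.0325,-4.5;python3 -c "
from h import *
s=shot('scene')
b=cv2.resize(s['img'][150:350,150:400,::-1],None,fx=2.5,fy=2.5)
cv2.imwrite('pics/j.png',b)"
```

```text
t 26.45 pos [ 0.6035 -0.29    0.1524] yaw -4.6 F [-0.6 -0.2  0.1] w 0.0393 q [-0.5   0.63  1.22  0.    1.3  -0.42]
.604,-.292,.0325,-4.5 -> [ 0.06 11.99 -0.19] turn -0.002 mm 120
```

View pics/j.png

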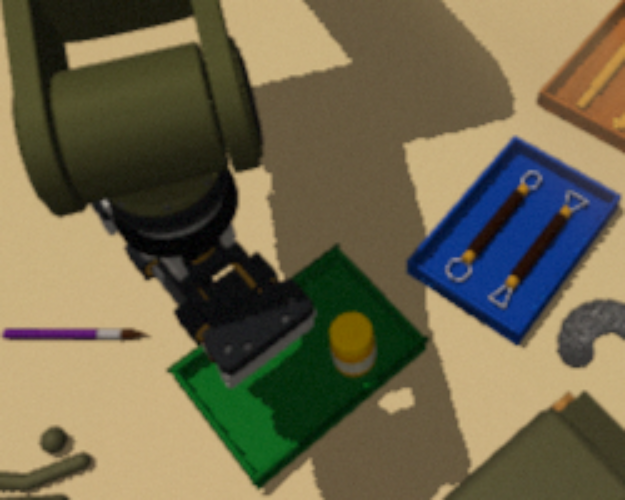

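The red jar is hidden behind the gripper, over the green tray's empty end. The yellow jar at (352,345) is clear of it.

Emit:
{"op": "jog_arm", "data": {
  "targets": [
    [0,[0,4,-0.1],0],
    [0,[0,8,-0.1],0],
    [0,[0,10.5,-0.1],0],
    [0,[0,11.5,-0.1],0],
    [0,[0,11.8,-0.1],0],
    [0,[0,11.8,-0.1],0],
    [0,[0,11.8,-0.1],0],
    [0,[0,11.8,-0.1],0]
  ]
}}

```text
time_s: 27.3
ee_pos: [0.6039, -0.2925, 0.0356]
eef_rot: [-1.572, -0.002, -0.082]
force: [0.7, -0.6, -0.7]
grip_width: 0.0394
```

Emit:
{"op": "jog_arm", "data": {
  "targets": [
    [0,[0,0,0],0],
    [0,[0,0,0],0]
  ]
}}

```text
time_s: 27.5
ee_pos: [0.6035, -0.2924, 0.0346]
eef_rot: [-1.571, -0.001, -0.082]
force: [0.7, 0.7, -0.8]
grip_width: 0.039
```

Emit:
{"op": "jog_arm", "data": {
  "targets": [
    [0,[0,0.1,0],0],
    [0,[0,0.2,0],0],
    [0,[0,0.3,0],0],
    [0,[0,0.3,0],0],
    [0,[0,0.3,0],0]
  ]
}}

```text
time_s: 28.0
ee_pos: [0.6033, -0.2923, 0.0314]
eef_rot: [-1.571, -0.0, -0.082]
force: [-1.9, 1.5, 3.5]
grip_width: 0.0393
```

Contact is light, at 3.5 N upward. Now release to 6 cm, lift, and retreat towards the robot.

Emit:
{"op": "jog_arm", "data": {
  "targets": [
    [6,[0,0,0],0],
    [6,[0,0,0],0],
    [6,[0,0,0],0],
    [6,[0,0,0],0],
    [6,[0,-3,0],0],
    [6,[0,-8,0],0],
    [6,[0,-13,0],0],
    [6,[0,-16,0],0],
    [6,[0,-16,0],0]
  ]
}}

```text
time_s: 28.9
ee_pos: [0.6047, -0.293, 0.1967]
eef_rot: [-1.574, -0.007, -0.082]
force: [-0.1, -0.2, -0.4]
grip_width: 0.0601
```

Emit:
{"op": "jog_arm", "data": {
  "targets": [
    [6,[-15,-3,-20],0],
    [6,[-15,-3,-20],0],
    [6,[-15,-3,-20],0],
    [6,[-15,-3,-20],0],
    [6,[-15,-3,-20],0],
    [6,[-15,-3,-20],0],
    [6,[-15,-3,-20],0],
    [6,[-15,-3,-20],0],
    [6,[-15,-3,-20],0]
  ]
}}

```text
time_s: 29.8
ee_pos: [0.4385, -0.4782, 0.2206]
eef_rot: [-1.57, 0.0, -0.08]
force: [0.1, -0.6, 0.0]
grip_width: 0.0601
```

```bash
python3 plan.py; python3 - <<'E'
from h import *
c=shot('top');s=shot('scene');W=world(c)
a=cv2.resize(c['img'][100:290,140:530,::-1],None,fx=1.7,fy=1.7);b=cv2.resize(s['img'][140:350,140:450,::-1],(400,271))
a=a[:,:];b=cv2.copyMakeBorder(b,0,0,0,a.shape[1]-400,0)
cv2.imwrite('pics/k.png',np.vstack([a,b])[:600])
for n,(r0,r1,c0,c1) in dict(wood=(142,195,182,260),blue=(126,178,290,368),).items():
    p=W[r0:r1,c0:c1];z=p[...,2];m=(z>.008)&(z<.021);print(n,np.nanpercentile(z[m],[50,90,97]))
p=W[140:210,385:475];m=(p[...,2]>.045);k,l=cv2.connectedComponents(m.astype(np.uint8))
for i in range(1,k): 
    q=p[l==i]
    if len(q)>20: print('jar',q.mean(0),np.median(q[:,2]),len(q))
E
python3 loc.py|grep brush
```

```text
t 29.8 pos [ 0.4385 -0.4782  0.2206] yaw -4.6 F [ 0.1 -0.6  0. ] w 0.0601 q [-0.89  0.53  1.21  0.    1.4  -0.81]
wood [0.01394403 0.01815389 0.01964471]
blue [0.01447988 0.01920435 0.02035264]
jar [ 0.6367527  -0.19707285  0.05729433] 0.05744558379813525 230
jar [ 0.6031273  -0.29011282  0.05693274] 0.05719521836873476 237
brush N 226 mean [ 428.9 -366.6] rect 431.1 -365.8 129.1 15.9 ang 44.5 pca 43.5 zmax [ 8.2 13.2]loc.py:22: RuntimeWarning: Mean of empty slice
  S=np.s_[235:265,210:235];m=z[S]>0.045;print('red lid',np.nanmean(W[S][m],0),m.sum())
Traceback (most recent call last):
  File "loc.py", line 30, in <module>
    m=g[b:f,a:e].sum(-1)<200;p=W[b:f,a:e][m][:,:2];p=p[~np.isnan(p[:,0])];print(n,'dark',len(p),p.min(0),p.max(0),p.mean(0))
                                                                                                ~~~~~^^^
ValueError: zero-size array to reduction operation minimum which has no identity
```

View pics/k.png

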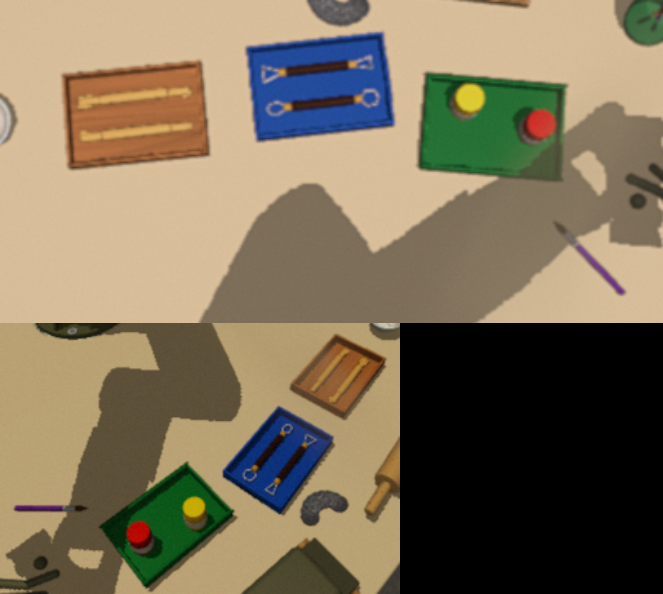

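Everything is in place: tools flat in their trays, red jar at (540,125) and yellow jar at (469,98) in the crop both upright, and the brush unmoved.

```bash
python3 -c "
from station import ctrl
print(ctrl.hand_in())"
```

```text
the job is handed in; nothing more can be done
None
```

The bench is tidied and the job is handed in, at about 30 s of the 112 s allowed. The work was done in the order you asked: boxwood tools, then loop tools, then the red jar.

Checks before handing in, from both cameras:
- **Tools:** both boxwood tools lie in the wooden tray and both loop tools in the blue tray. Each pair is parallel, apart and clear of the rims. Measured heights inside the trays fit tools lying on the floor.
- **Jars:** both stand upright with lid tops at about 57 mm, as expected on the tray's 4 mm floor. The red jar is at about (0.603, -0.290), in the roomier end, and the yellow jar moved less than 1 mm by the measurements.
- **Paintbrush:** its position agrees with the first measurement to about 2 mm, which is within the measurement error.
- **Forces:** the readings after each move stayed below about 5 N.

No check of the scene failed or disagreed. My final measuring script did stop with an error after printing the brush, because its fixed windows for the red jar and loop tools were empty once those had been moved.

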